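# Make up two sampling kits in the bench trays

## Task

Make up the two sampling kits from the stock on the bench: in the green tray, the amber bottle goes in the small bay and the purple tip box in the large bay; in the yellow tray, the blue-capped bottle goes in the small bay at the end, the red-lidded pot in the middle bay and the orange logger in the large bay. Stand each thing upright on the floor of its bay, in the middle, with the tip box and the logger lying lengthwise along the tray. Leave the green-capped bottle standing where it is.

Things in the scene. Friction and masses are not known exactly. Their poses are not given: they have to be found in the camera images.
- green_tray: Low green plastic kit tray, fixed to the bench, 180 mm long (y); origin: centre of the underside; x across, y along the row of bays, z up. 104 mm wide (x); walls and dividers 4 mm thick, 10 mm high; bay floors 4 mm above the underside. Bays are 96 mm wide (x, centred on 0). Small bay: 64 mm long, centre y = -54 mm. Large bay: 104 mm long, centre y = +34 mm.
- yellow_tray: Low yellow plastic kit tray, fixed to the bench, 248 mm long (y); origin: centre of the underside; x across, y along the row of bays, z up. 104 mm wide (x); walls and dividers 4 mm thick, 10 mm high; bay floors 4 mm above the underside. Bays are 96 mm wide (x, centred on 0). Small end bay: 64 mm long, centre y = -88 mm. Middle bay: 64 mm, y = -20 mm. Large bay: 104 mm, y = +68 mm.
- amber_bottle: Dark brown bottle with a black screw cap and a blank paper band: 36 mm in diameter up to 62 mm high, then a cap 32 mm in diameter, 84 mm high in all; stands upright, loose, about 110 g. Origin: centre of the underside, z up. Belongs to the green kit.
- tip_box: Closed purple box of pipette tips with 24 white rings on its top: 56 mm wide (its x), 80 mm long (its y), 50 mm high, loose, about 90 g. Origin: centre of the underside, z up. Belongs to the green kit.
- blue_cap_bottle: White bottle with a blue screw cap and a blank paper band: 36 mm in diameter up to 62 mm high, then a cap 32 mm in diameter, 84 mm high in all; stands upright, loose, about 110 g. Origin: centre of the underside, z up. Belongs to the yellow kit.
- sample_pot: White round pot with a red lid: 50 mm in diameter, 56 mm high, loose, about 70 g. Origin: centre of the underside, z up. Belongs to the yellow kit.
- logger: Orange data logger, a closed block with a dark screen and two grey keys on its top: 48 mm wide (its x), 76 mm long (its y), 36 mm high, loose, about 100 g. Origin: centre of the underside, z up. Belongs to the yellow kit.
- green_cap_bottle: White bottle with a green screw cap, otherwise like the blue-capped one: 36 mm in diameter up to 62 mm high, then a cap 32 mm in diameter, 84 mm high in all; stands upright, loose, about 110 g. Origin: centre of the underside, z up. Belongs to no kit: it stays where it stands.
There are look-alikes about, which are no part of the job. Of the things that look like the tip_box, the smaller one is meant.

How it is judged:
By the outcome, as a careful person would: the job done as asked, in the order asked, and still so for the second after the job is handed in, with the robot touching nothing.
It also fails if it takes over 128 s, if anything falls off the work surface, if the arm or the gripper's body presses on something with over 40 N, if the wrist force passes 120 N, or if a joint passes its speed limit or range.

## Robot

A 6-joint arm with a two-finger parallel gripper is mounted at the origin on the work surface. World frame = base frame: x ahead of the robot, y to its left, z up, the work surface at z = 0. Lengths are in mm, angles in rad, forces in N, time in s.
With the tool pointing down it reaches from about 350 to 875 mm from the base axis. Payload 4.2 kg.
Tool frame: the origin (TCP) lies between the finger pads; the fingertips stand 11 mm ahead of it and the grasp point (between the pads) lies 8 mm behind it; z points along the fingers, y is the direction in which the jaws open and shut (so a half turn about z gives the same grasp; the last joint's range is limited). The gripper opens to 85 mm and grips with 20 to 120 N. Pads are 22 mm wide; open, the fingers measure 114 mm over their backs; the gripper's body (76 mm by 85 mm) begins 54 mm behind the grasp point. The pads swing forward as they close: fully open they stand 13 mm farther back than shut.
Start: joints at [-0.932, 0.385, 0.008, 0, -1.194, -0.259], TCP at [231.723, -580.434, 242.312] pointing down, gripper open.
Joint ranges: [-3.14, 3.14], [-1.21, 2.06], [-1.07, 1.41], [-3.16, 2.05], [-2.99, -0.16], [-3.1, 3.1]. Speed limits (rad/s): [2.79, 2.79, 3.14, 3.14, 3.14, 3.14].

## Interface

Orientations are given as a unit quaternion [x, y, z, w].
In Python, from bench import * gives the robot as it stands. The module is installed in compiled form; this text tells all that it offers.
- The arm moves only by the tool drive_tool, never from a script. Its argument "increments" is a list of rows, each a list of 3 entries, a list of its own where there are three numbers: the gripper command: -1 is shut, 1 is fully open, values between are in proportion, then the shift along the tool's x, y, z scaled (see below), then the turn about the tool's z scaled (see below). In form: [[hand, [tx, ty, tz], turn], ...]. A call has 1 to 20 rows; each row shifts and turns the commanded pose from where the row before left it, along the tool's axes as they then stand; what a row does not reach is not made up. The controller multiplies each number of a shift by 0.3 m and each number of a turn by 2 rad. A row lasts 1/8 s, in which the tool goes at most 62.5 mm and 10.7 degrees, less where a joint would pass 70% of its speed; a pose out of reach is approached as far as the arm can. A call with a number of a shift or a turn outside -1 to 1 is refused whole. A call with a gripper value outside its range is refused whole. The fingers move at their own pace and stop on an object; the grip force is fixed at half the most. Time passes only in rows, so rows that do not move let the fingers close. It gives the time, the measured TCP pose, the force and the opening at its end, in the units of the state.
- read_state(): the state, without advancing time (a new reading comes with each control period).
- get_image(name): name is "scene" or "top" or "wrist"; returns the picture (384x512x3 uint8, red, green, blue); there is no depth.
- calibration(name): a dict with "fovy" (degrees; the focal length in pixels is half the picture's height over the tangent of half this angle, whatever the lens; pixels are square), "cx", "cy" (the principal point, pixels), "R" (3x3) and "t" (3): a world point X has camera coordinates R X + t. Camera axes: x right, y down, z forward; pixel columns grow to the right and rows downward; lengths in mm; the calibration is good to about 2 mm. A picture is of the moment at which its call begins: read the wrist's pose just before it. calibration takes no time and is no camera call; for the wrist camera it gives the pose at the moment of the call.
- job_done(): hands the job in, once; it reports no verdict.
The state is a dict: "clock": time; "joints": joint angles; "joint_vel": joint speeds; "joint_efforts": joint torques, N m; "position": TCP position; "ee_rot": TCP orientation; "contact_force": force on the tool from outside, world axes, zero at the start; "wrist_torque": the same for the moment, N m; "gripper_width": finger opening in mm.
Only numpy, scipy, OpenCV 4.12 (cv2) and the standard library are available. Lean on these libraries where they do the work, as an engineer would, in place of code of your own. Each camera call takes 0.05 s, during which the arm holds its last target.

## Working session

There is one attempt and no reset: what is moved stays moved. The work goes in short steps, Python scripts to look and compute and a tool call to move; the robot and the scene stay as the last step left them, time stands still between calls to the robot, and variables do not carry over. Pictures are saved under pics/ and viewed, and the job is handed in when it is done.

Besides the shell and the picture viewer there is one more tool, called after "Emit:" by a JSON object that holds its "fn" and its "kwargs", one argument or row to a line. drive_tool: Moves the arm, as the interface text tells. Shifts and turns lie within -1 to 1; 1 stands for 0.3 m of shift or 2 rad of turn. Its arguments: {"type":"object","properties":{"increments":{"type":"array"}},"required":["increments"]}

```bash
ls; mkdir -p pics; python3 - <<'E'
from bench import *
import cv2,numpy as np
s=read_state();print(s)
for n in("scene","top","wrist"):
    c=calibration(n);print(n,c)
    im=get_image(n);cv2.imwrite(f"pics/{n}0.png",im[:,:,::-1])
E
```

```text
pics
{'clock': 0.0, 'joints': array([-9.32380179e-01,  3.85590180e-01,  6.62647739e-03, -4.80320034e-04,
       -1.19399048e+00, -2.58574353e-01]), 'joint_vel': array([ 9.12650089e-05,  1.56375526e-04,  9.15252306e-04, -7.68621230e-06,
        4.78910702e-04, -4.16427774e-04]), 'joint_efforts': array([-9.07180638e-04, -3.92291415e+01,  1.88404083e+01,  4.18636858e+00,
       -4.64248602e-03,  2.28727288e-05]), 'position': array([ 231.52925409, -579.93831693,  241.2042805 ]), 'ee_rot': array([-1.88694085e-01,  9.82035299e-01,  1.06900919e-03, -2.66692909e-04]), 'contact_force': array([-0.55004349,  0.40989529, -0.08661825]), 'wrist_torque': array([0.01304431, 0.01165214, 0.04663999]), 'gripper_width': 85.36533610077842}
scene {'fovy': 56.790287191249845, 'cx': 256.69036958863165, 'cy': 197.58031518100236, 'R': array([[-0.83989977,  0.542729  ,  0.00368873],
       [ 0.39029152,  0.60869023, -0.69077401],
       [-0.37714839, -0.57874125, -0.72306131]]), 't': array([ 444.36095231, -216.90351614, 1105.14225601])}
top {'fovy': 57.00458688678941, 'cx': 250.13197662642395, 'cy': 192.26460921146426, 'R': array([[-0.01221842, -0.99987106, -0.01042008],
       [-0.99347712,  0.01332052, -0.11325094],
       [ 0.11337513,  0.00896836, -0.99351178]]), 't': array([ 89.01084149, 562.75946486, 927.02337244])}
wrist {'fovy': 62.07837152361944, 'cx': 254.6314388204034, 'cy': 189.55047849379605, 'R': array([[-0.3709539 ,  0.92864957,  0.00178459],
       [ 0.88210374,  0.35175885,  0.3133029 ],
       [ 0.29032086,  0.11779513, -0.94965157]]), 't': array([624.51120577, -41.14231947, 380.61001039])}
```

View pics/top0.png

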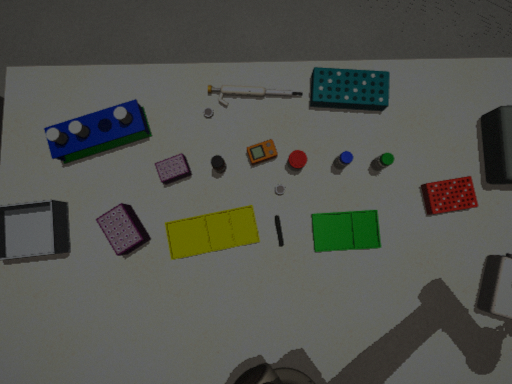

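View pics/scene0.png

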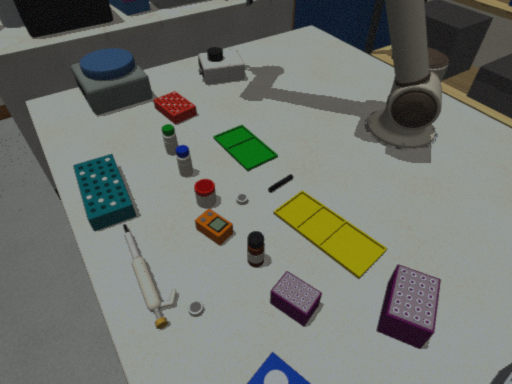

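View pics/wrist0.png

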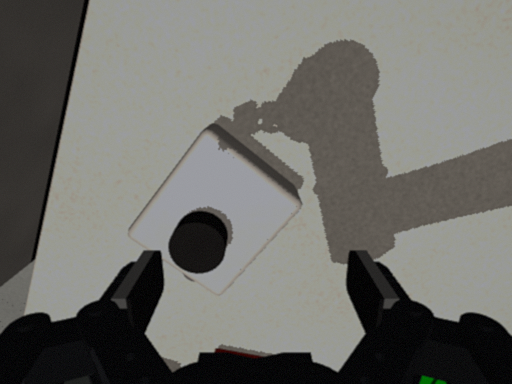

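```bash
python3 - <<'E'
import cv2
t=cv2.imread("pics/top0.png")
a=cv2.resize(t[140:200,145:280],None,fx=5.9,fy=5.9,interpolation=cv2.INTER_CUBIC)
b=cv2.resize(t[140:260,280:410],None,fx=4,fy=4,interpolation=cv2.INTER_CUBIC)
cv2.imwrite("pics/ta.png",a);cv2.imwrite("pics/tb.png",b)
c=cv2.resize(t[200:265,90:265],None,fx=4.5,fy=4.5,interpolation=cv2.INTER_CUBIC);cv2.imwrite("pics/tc.png",c)
E
```

```text
(no output)
```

View pics/ta.png

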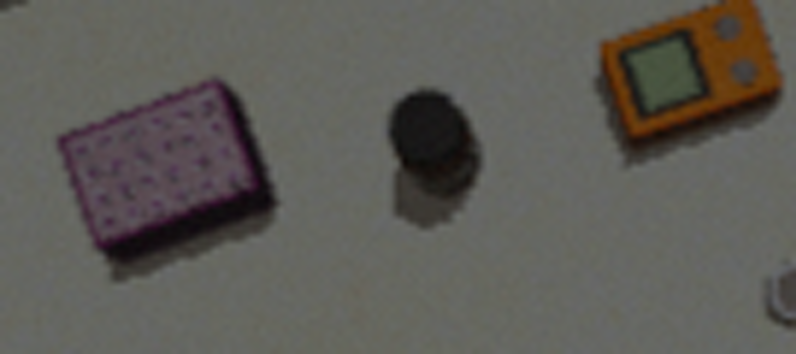

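View pics/tb.png

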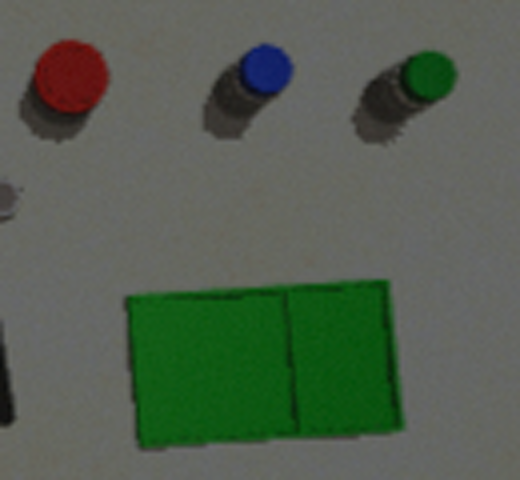

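View pics/tc.png

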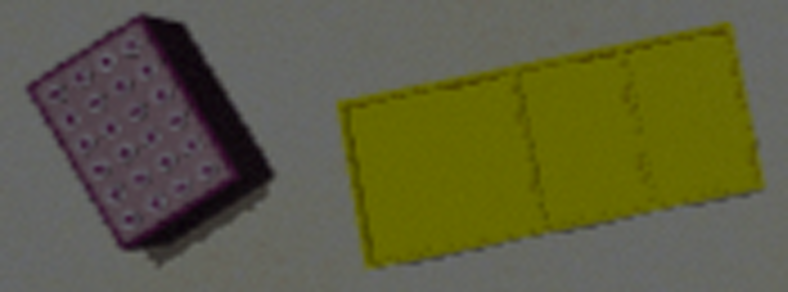

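Candidates (top view): tip box – small purple (173,168) vs large purple (122,228), also the red (450,195) and teal (349,88) boxes, choose (173,168); bottles – amber (218,162), blue cap (345,158), green cap (386,160, leave); pot – red lid (298,159); logger – orange (262,152). The trays' large bays are both at the left, which is +y.

```bash
cat > h.py <<'E'
import numpy as np,cv2
def ray(c,uv,z):
    f=192/np.tan(np.radians(c["fovy"]/2))
    d=np.array([(uv[0]-c["cx"])/f,(uv[1]-c["cy"])/f,1.]);R=c["R"];o=-R.T@c["t"];d=R.T@d
    return (o+d*(z-o[2])/d[2])[:2]
def blob(m,near):
    n,l,s,ce=cv2.connectedComponentsWithStats(m.astype(np.uint8))
    g=[i for i in range(1,n) if s[i,4]>15]
    i=min(g,key=lambda i:np.hypot(*(ce[i]-near)))
    return l==i,ce[i],s[i,4]
def rect(c,m,z):
    cs,_=cv2.findContours(m.astype(np.uint8),cv2.RETR_EXTERNAL,cv2.CHAIN_APPROX_NONE)
    k=max(cs,key=cv2.contourArea)[:,0]
    P=np.array([ray(c,p,z) for p in k],np.float32)
    return cv2.minAreaRect(P)
E
python3 - <<'E'
from bench import *
from h import *
for n in("top","scene"):
    c=calibration(n);im=cv2.imread(f"pics/{n}0.png");hsv=cv2.cvtColor(im,cv2.COLOR_BGR2HSV);H,S,V=[hsv[...,i].astype(int) for i in range(3)]
    near=dict(top=dict(red=(298,159),blue=(346,158),green=(386,160),org=(262,152),tip=(172,168),gt=(346,231),yt=(212,232),big=(122,228),amb=(217,161)),
      scene=dict(red=(205,188),blue=(183,151),green=(169,130),org=(214,226),tip=(297,290),gt=(245,147),yt=(330,232),big=(412,300),amb=(256,240)))[n]
    for nm,m,z in [("red",((H<6)|(H>174))&(S>150)&(V>70),56),("blue",(H>110)&(H<128)&(S>120)&(V>60),84),("green",(H>50)&(H<75)&(S>120)&(V>60),84),
      ("org",(H>7)&(H<20)&(S>130)&(V>70),36),("tip",(H>135)&(H<170)&(S>25)&(V>60),50),("gt",(H>50)&(H<75)&(S>120),7),("yt",(H>22)&(H<35)&(S>120),7),("amb",(V<45),84)]:
        b,ce,a=blob(m,near[nm]);r=rect(c,b,z)
        print(n,nm,ce.round(1),a,"centroid@z",ray(c,ce,z).round(1),"rect",np.round(r[0],1),np.round(r[1],1),round(r[2],1), "Vmed",np.median(V[b]))
E
```

```text
top red [297.4 158.6] 250 centroid@z [649.9 -45.8] rect [650.3 -46.1] [45.4 46.2] 44.2 Vmed 100.0
top blue [346.3 156.7] 112 centroid@z [ 647.3 -168.9] rect [ 647.2 -168.7] [29.1 28.2] 43.9 Vmed 104.0
top green [387.7 158.2] 104 centroid@z [ 641.8 -275.2] rect [ 641.8 -275. ] [27.4 28.6] 69.1 Vmed 72.5
top org [263.7 150.2] 261 centroid@z [679.   43.2] rect [678.   48.7] [46.8 74. ] 17.9 Vmed 102.0
top tip [170.9 167. ] 527 centroid@z [633.2 294.1] rect [633.3 294.1] [54.4 77.9] 20.1 Vmed 85.0
top gt [345.6 230.3] 2514 centroid@z [ 458.1 -178.6] rect [ 458.4 -178.6] [104.  180.8] 2.9 Vmed 87.0
top yt [211.6 231.8] 3429 centroid@z [458.5 189.6] rect [458.8 189. ] [104.3 248.3] 10.6 Vmed 103.0
top amb [218.1 164.1] 190 centroid@z [632.7 163.6] rect [632.7 163.7] [47.5 31.8] 21.4 Vmed 25.0
scene red [204.  186.4] 229 centroid@z [651.4 -41.5] rect [650.8 -42.8] [48.3 42.8] 62.0 Vmed 111.0
scene blue [181.5 149.1] 87 centroid@z [ 648.6 -164.8] rect [ 648.3 -165.3] [32.4 27.6] 66.0 Vmed 127.0
scene green [167.1 127.5] 57 centroid@z [ 642.5 -270.9] rect [ 642.5 -271.3] [23.  27.7] 57.4 Vmed 99.0
scene org [211.8 223. ] 377 centroid@z [682.3  52.6] rect [680.7  53.2] [51.8 76.2] 17.6 Vmed 139.0
scene tip [295.4 292.6] 393 centroid@z [634.9 295.6] rect [632.7 294.2] [55.3 79.4] 20.0 Vmed 105.0
scene gt [245.1 146.9] 1440 centroid@z [ 459.  -170.3] rect [ 457.6 -176.5] [105.5 184.5] 2.5 Vmed 109.0
scene yt [330.8 232.9] 4057 centroid@z [458.7 202.5] rect [458.9 189.6] [108.6 249.9] 10.7 Vmed 147.0
scene amb [255.6 242.8] 292 centroid@z [648.9 181. ] rect [649.6 181.6] [55.3 29.7] 57.3 Vmed 28.0
```

Emit:
{"fn": "drive_tool", "kwargs": {
  "increments": [
    [1, [0, 0, 0], -0.0885],
    [1, [0, 0, 0], -0.0885],
    [1, [0, 0, 0], -0.0885],
    [1, [0, 0, 0], -0.0885],
    [1, [0, 0, 0], -0.0885],
    [1, [0, 0, 0], -0.0885],
    [1, [0, 0, 0], -0.0885],
    [1, [0, 0, 0], 0]
  ]
}}

```text
clock: 1.15
position: [231.6, -580.2, 241.9]
ee_rot: [0.723, -0.691, -0.0, -0.0]
contact_force: [0.2, 0.6, -0.0]
gripper_width: 85.4
```

```bash
cat >> h.py <<'E'
from scipy.spatial.transform import Rotation as Ro
T=dict(amber=(0,0),tip=(633.3,294.1),blue=(647.8,-167.6),pot=(650.4,-44.9),log=(678.6,49.6))
def go(s,x,y,z,head=None):
    R=Ro.from_quat(s["ee_rot"]).as_matrix();p=np.array(s["position"])
    hd=np.degrees(np.arctan2(R[1,1],R[0,1]))
    d=R.T@(np.array([x,y,z])-p)/300
    print("pos",p.round(1),"head_y",round(hd,2),"shift units",d.round(4),"rows>=",int(np.ceil(np.linalg.norm(d)/0.2)),
      "F",np.round(s["contact_force"],1),"w",round(s["gripper_width"],1),"t",s["clock"])
    if head is not None:
        k=(hd-head+90)%180-90
        print("turn units",round(np.radians(k)/2,4),"deg",round(k,1))
E
python3 - <<'E'
from bench import *
from h import *
c=calibration("top");im=cv2.imread("pics/top0.png")
print(ray(c,(217.1,161.6),84))
V=cv2.cvtColor(im,cv2.COLOR_BGR2HSV)[...,2]
print(V[155:176,208:229])
go(read_state(),639,165,200,2.8)
E
```

```text
[639.19996849 166.06219873]
[[106 105 105 104 104 100  91  74  53  56  55  75  91  98 104 105 103 102
  104 104 104]
 [103 104 104 100  96  74  31  23  24  23  23  26  38  75 103 103 102 103
  102 101 101]
 [102 101 104  93  59  29  23  24  22  24  24  24  25  55  93 100 104 101
  103 105 105]
 [104 104 104  76  33  24  22  21  24  25  25  23  24  26  47  81 104 103
  104 102 102]
 [103 102  92  57  25  23  24  23  25  24  25  26  24  28  28  59  96 105
  105 102 105]
 [103 103  88  47  23  25  23  25  26  24  22  24  27  26  22  34  72 104
  102 104 102]
 [104 103  86  43  24  25  23  25  24  25  26  24  26  25  21  19  55  99
  106 102 104]
 [105 103  86  31  25  23  24  24  24  25  26  27  23  25  24  21  46  84
  103 103 104]
 [104 102  90  44  22  24  24  24  25  25  25  24  26  28  21  22  33  62
   98 103 102]
 [105 103  98  64  21  23  25  24  24  23  24  27  26  24  20  19  35  51
   81 104 103]
 [102 103 103  83  27  21  22  21  26  23  25  25  24  17  17  25  35  55
   77 103 103]
 [104 103 104  91  56  21  22  24  23  24  22  21  15  18  20  21  24  33
   68 104 105]
 [10
[... 248 characters left out ...]
   91 104 105]
 [104 100 103  89  59  61  55  44  35  27  25  32  35  30  34  28  29  65
  104 106 103]
 [100 104 104  88  58  62  58  50  39  33  34  33  33  30  29  29  44  76
  101 103 104]
 [102 103 104  88  58  60  61  64  53  38  34  36  31  26  35  50  77 103
  103 101 102]
 [103 105 106  90  60  60  63  60  60  56  56  45  42  45  51  65  84 102
  103 103 105]
 [103 102 102  89  57  55  59  59  59  59  59  60  60  60  60  79 102 104
  103 104 104]
 [104 104 104  88  57  58  59  59  59  60  60  58  59  65  75  85 103 103
  105 104 103]]
pos [ 231.6 -580.2  241.9] head_y -177.37 shift units [-2.4192 -1.4703  0.1412] rows>= 15 F [ 0.2  0.6 -0. ] w 85.4 t 1.15
turn units -0.0015 deg -0.2
```

Emit:
{"fn": "drive_tool", "kwargs": {
  "increments": [
    [1, [-0.1512, -0.0919, 0.0088], 0],
    [1, [-0.1512, -0.0919, 0.0088], 0],
    [1, [-0.1512, -0.0919, 0.0088], 0],
    [1, [-0.1512, -0.0919, 0.0088], 0],
    [1, [-0.1512, -0.0919, 0.0088], 0],
    [1, [-0.1512, -0.0919, 0.0088], 0],
    [1, [-0.1512, -0.0919, 0.0088], 0],
    [1, [-0.1512, -0.0919, 0.0088], 0],
    [1, [-0.1512, -0.0919, 0.0088], 0],
    [1, [-0.1512, -0.0919, 0.0088], 0],
    [1, [-0.1512, -0.0919, 0.0088], 0],
    [1, [-0.1512, -0.0919, 0.0088], 0],
    [1, [-0.1512, -0.0919, 0.0088], 0],
    [1, [-0.1512, -0.0919, 0.0088], 0],
    [1, [-0.1512, -0.0919, 0.0088], 0],
    [1, [-0.1512, -0.0919, 0.0088], 0],
    [1, [0, 0, 0], 0],
    [1, [0, 0, 0], 0]
  ]
}}

```text
clock: 3.4
position: [637.0, 165.4, 199.5]
ee_rot: [0.723, -0.69, -0.0, 0.001]
contact_force: [-0.5, 0.4, -0.3]
gripper_width: 85.4
```

```bash
python3 - <<'E'
from bench import *
from h import *
c=calibration("wrist");im=get_image("wrist");cv2.imwrite("pics/w1.png",im[:,:,::-1])
go(read_state(),639.5,166,110,2.8)
for X in ([639.5,166,84],[639.5,166,0]):
    q=c["R"]@np.array(X)+c["t"];f=192/np.tan(np.radians(c["fovy"]/2));print(q[:2]/q[2]*f+[c["cx"],c["cy"]])
E
```

```text
pos [637.  164.9 200. ] head_y -177.36 shift units [-0.0034 -0.0087  0.2999] rows>= 2 F [-0.1 -1.1 -0.3] w 85.3 t 3.45
turn units -0.0014 deg -0.2
[252.05522967 189.21747799]
[252.53956147 164.64952879]
```

View pics/w1.png

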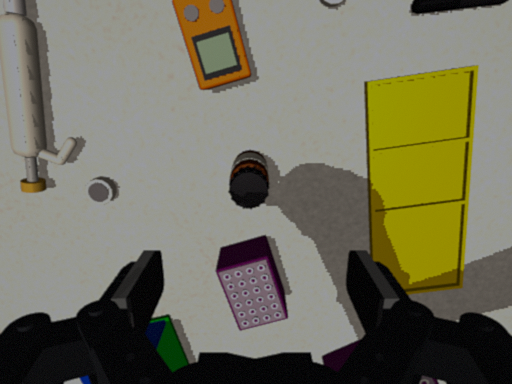

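Wrist view: the amber cap at (249,188), predicted (252,189); the detections agree to ~2 mm. Descend and grip.

Emit:
{"fn": "drive_tool", "kwargs": {
  "increments": [
    [1, [-0.0034, -0.0117, 0.1], 0],
    [1, [0, 0, 0.15], 0],
    [1, [0, 0, 0.15], 0],
    [1, [0, 0, 0.08], 0],
    [1, [0, 0, 0.05], 0],
    [1, [0, 0, 0.022], 0],
    [1, [0, 0, 0], 0],
    [1, [0, 0, 0], 0],
    [-1, [0, 0, 0], 0],
    [-1, [0, 0, 0], 0],
    [-1, [0, 0, 0], 0],
    [-1, [0, 0, 0], 0],
    [-1, [0, 0, 0], 0],
    [-1, [0, 0, 0], 0],
    [-1, [0, 0, 0], 0],
    [-1, [0, 0, 0], 0]
  ]
}}

```text
clock: 5.45
position: [641.3, 167.0, 35.0]
ee_rot: [0.724, -0.69, 0.0, -0.0]
contact_force: [0.4, 0.8, 5.5]
gripper_width: 34.7
```

```bash
python3 - <<'E'
from bench import *
from h import *
c=calibration("wrist");im=get_image("wrist");cv2.imwrite("pics/w2.png",im[:,:,::-1])
go(read_state(),460.8,-231.9,200,2.8)
E
```

```text
pos [641.4 167.   35. ] head_y -177.23 shift units [ 1.2991  0.6648 -0.5511] rows>= 8 F [-1.   0.5  5.4] w 34.8 t 5.5
turn units -0.0003 deg -0.0
```

View pics/w2.png

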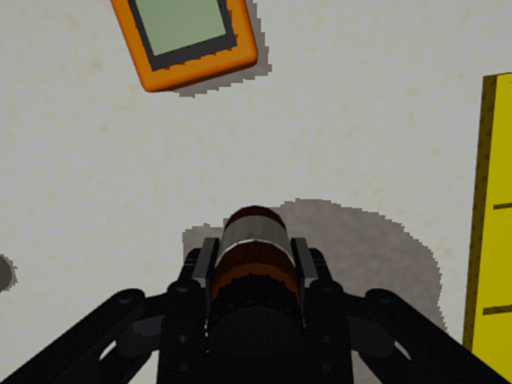

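Emit:
{"fn": "drive_tool", "kwargs": {
  "increments": [
    [-1, [0, 0, -0.07], 0],
    [-1, [0, 0, -0.12], 0],
    [-1, [0, 0, -0.15], 0],
    [-1, [0, 0, -0.11], 0],
    [-1, [0.07, 0.036, 0], 0],
    [-1, [0.1443, 0.0739, 0], 0],
    [-1, [0.1443, 0.0739, 0], 0],
    [-1, [0.1443, 0.0739, 0], 0],
    [-1, [0.1443, 0.0739, 0], 0],
    [-1, [0.1443, 0.0739, 0], 0],
    [-1, [0.1443, 0.0739, 0], 0],
    [-1, [0.1443, 0.0739, 0], 0],
    [-1, [0.1443, 0.0739, 0], 0],
    [-1, [0.074, 0.037, 0], 0],
    [-1, [0, 0, 0], 0],
    [-1, [0, 0, 0], 0],
    [-1, [0, 0, 0], 0]
  ]
}}

```text
clock: 7.62
position: [460.9, -231.0, 169.2]
ee_rot: [0.724, -0.689, -0.0, 0.0]
contact_force: [-0.7, 0.7, -1.2]
gripper_width: 34.6
```

```bash
python3 - <<'E'
from bench import *
from h import *
go(read_state(),460.8,-231.9,39.5,2.8)
for n in("wrist","scene"):
  im=get_image(n);cv2.imwrite(f"pics/{n}3.png",im[:,:,::-1])
E
```

```text
pos [ 460.9 -231.   169.2] head_y -177.18 shift units [3.200e-03 1.000e-04 4.322e-01] rows>= 3 F [-0.7  0.7 -1.2] w 34.6 t 7.625
turn units 0.0002 deg 0.0
```

View pics/wrist3.png

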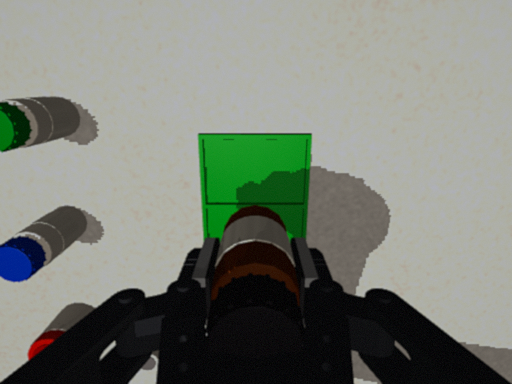

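View pics/scene3.png

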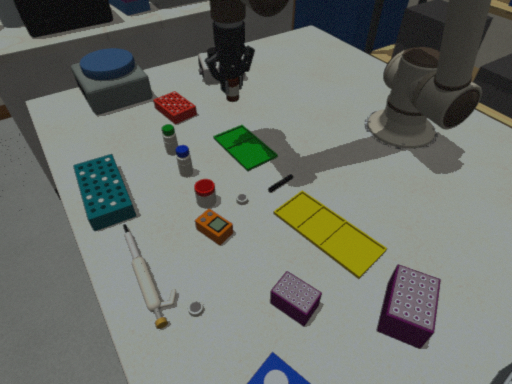

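The bottle is held as at the pick (wrist view unchanged). Lower it into the small bay.

Emit:
{"fn": "drive_tool", "kwargs": {
  "increments": [
    [-1, [0.0032, 0, 0.1], 0],
    [-1, [0, 0, 0.14], 0],
    [-1, [0, 0, 0.1], 0],
    [-1, [0, 0, 0.05], 0],
    [-1, [0, 0, 0.03], 0],
    [-1, [0, 0, 0.01], 0],
    [-1, [0, 0, 0.002], 0],
    [-1, [0, 0, 0], 0],
    [-1, [0, 0, 0], 0]
  ]
}}

```text
clock: 8.85
position: [461.0, -232.9, 40.4]
ee_rot: [0.724, -0.69, 0.001, -0.0]
contact_force: [-0.4, 0.1, -1.5]
gripper_width: 34.5
```

```bash
python3 - <<'E'
from bench import *
from h import *
go(read_state(),460.8,-231.9,39.5,2.8)
E
```

```text
pos [ 461.  -232.9   40.4] head_y -177.25 shift units [-0.0032  0.0005  0.0031] rows>= 1 F [-0.4  0.1 -1.5] w 34.5 t 8.85
turn units -0.0005 deg -0.1
```

Emit:
{"fn": "drive_tool", "kwargs": {
  "increments": [
    [-1, [-0.002, 0, 0.005], 0],
    [-1, [0, 0, 0], 0],
    [-0.05, [0, 0, 0], 0],
    [0, [0, 0, 0], 0],
    [0.2, [0, 0, 0], 0],
    [0.4, [0, 0, 0], 0],
    [0.4, [0, 0, 0], 0],
    [0.5, [0, 0, -0.05], 0],
    [0.5, [0, 0, -0.12], 0],
    [0.6, [0, 0, -0.15], 0],
    [0.8, [0, 0, -0.15], 0],
    [1, [0, 0, -0.1], 0],
    [1, [0, 0, 0], 0]
  ]
}}

```text
clock: 10.48
position: [462.1, -232.5, 213.3]
ee_rot: [0.724, -0.69, 0.003, -0.002]
contact_force: [-0.0, 0.8, 0.4]
gripper_width: 85.2
```

```bash
python3 - <<'E'
from bench import *
from h import *
go(read_state(),633.3,294.1,200,20.05)
c=calibration("wrist")
for n in("top","wrist"):
  im=get_image(n);cv2.imwrite(f"pics/{n}4.png",im[:,:,::-1])
E
```

```text
pos [ 462.1 -232.5  213.3] head_y -177.23 shift units [-1.7259 -0.6546  0.0456] rows>= 10 F [-0.   0.8  0.4] w 85.2 t 10.475
turn units -0.1508 deg -17.3
```

View pics/wrist4.png

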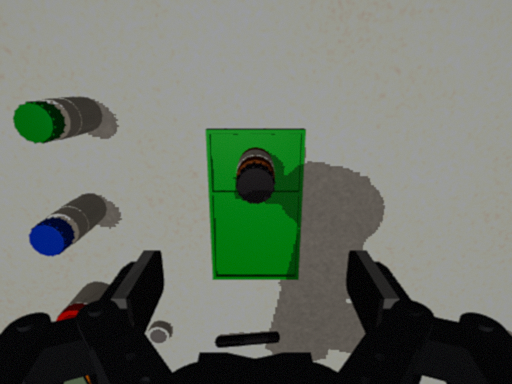

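View pics/top4.png

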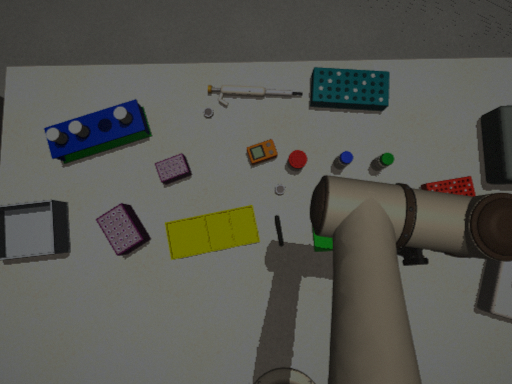

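The amber bottle stands upright in the small bay (wrist view, cap at (256,183)). On to the small purple tip box.

Emit:
{"fn": "drive_tool", "kwargs": {
  "increments": [
    [1, [-0.07, -0.0265, 0], 0],
    [1, [-0.144, -0.0546, 0], 0],
    [1, [-0.144, -0.0546, 0], 0],
    [1, [-0.144, -0.0546, 0], 0],
    [1, [-0.144, -0.0546, 0], 0],
    [1, [-0.144, -0.0546, 0], 0],
    [1, [-0.144, -0.0546, 0], 0],
    [1, [-0.144, -0.0546, 0], 0],
    [1, [-0.144, -0.0546, 0], 0],
    [1, [-0.144, -0.0546, 0], 0],
    [1, [-0.144, -0.0546, 0], 0],
    [1, [-0.144, -0.0546, 0], 0],
    [1, [-0.072, -0.0275, 0.045], 0],
    [1, [0, 0, 0], -0.0754],
    [1, [0, 0, 0], -0.0754],
    [1, [0, 0, 0], 0],
    [1, [0, 0, 0], 0]
  ]
}}

```text
clock: 12.7
position: [631.6, 293.9, 194.9]
ee_rot: [0.819, -0.574, -0.0, 0.001]
contact_force: [-1.0, -0.8, -0.1]
gripper_width: 85.2
```

```bash
cat >> h.py <<'E'
def wcap(b,name,k):
    c=b.calibration("wrist");im=b.get_image("wrist")[:,:,::-1].copy();cv2.imwrite(f"pics/{name}{k}.png",im);return c,im,cv2.cvtColor(im,cv2.COLOR_BGR2HSV).astype(int)
def pix(c,X):
    q=c["R"]@np.array(X)+c["t"];f=192/np.tan(np.radians(c["fovy"]/2));return q[:2]/q[2]*f+[c["cx"],c["cy"]]
E
python3 - <<'E'
import bench
from h import *
go(bench.read_state(),633.3,294.1,24,20.05)
c,im,h=wcap(bench,"wrist",5);p=pix(c,[633.3,294.1,50]);print(p)
m=(h[...,0]>135)&(h[...,0]<170)&(h[...,1]>15)&(h[...,2]>65)
b,ce,a=blob(m,p);print(ce,a,rect(c,b,50))
E
```

```text
pos [631.6 293.9 194.9] head_y -160.12 shift units [ 0.0011 -0.0066  0.5698] rows>= 3 F [-1.  -0.8 -0.1] w 85.2 t 12.7
turn units -0.0015 deg -0.2
[252.98529323 178.30282173]
[252.6820331  170.46453901] 3384 ((634.170654296875, 291.82159423828125), (55.50246810913086, 76.56132507324219), 19.85396385192871)
```

View pics/wrist5.png

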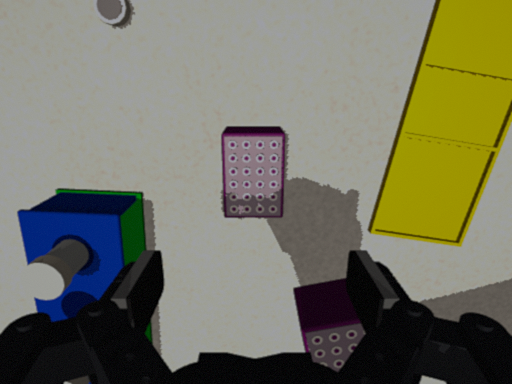

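The small purple box sits centred at (253,172), aligned with the jaws; the big one is clear at lower right. Descend and grip.

Emit:
{"fn": "drive_tool", "kwargs": {
  "increments": [
    [1, [0.001, -0.0066, 0.1], -0.0015],
    [1, [0, 0, 0.15], 0],
    [1, [0, 0, 0.15], 0],
    [1, [0, 0, 0.09], 0],
    [1, [0, 0, 0.05], 0],
    [1, [0, 0, 0.03], 0],
    [1, [0, 0, 0], 0],
    [1, [0, 0, 0], 0],
    [-1, [0, 0, 0], 0],
    [-1, [0, 0, 0], 0],
    [-1, [0, 0, 0], 0],
    [-1, [0, 0, 0], 0],
    [-1, [0, 0, 0], 0],
    [-1, [0, 0, 0], 0],
    [-1, [0, 0, 0], 0]
  ]
}}

```text
clock: 14.62
position: [634.4, 295.3, 25.9]
ee_rot: [0.82, -0.572, 0.0, -0.001]
contact_force: [-1.7, 1.0, 5.3]
gripper_width: 55.2
```

```bash
python3 - <<'E'
import bench
from h import *
go(bench.read_state(),456.5,-144,170,2.8)
c,im,h=wcap(bench,"wrist",6)
E
```

```text
pos [634.4 295.3  25.9] head_y -159.78 shift units [ 1.1689  1.0618 -0.4822] rows>= 9 F [-1.7  1.   5.3] w 55.2 t 14.625
turn units 0.152 deg 17.4
```

View pics/wrist6.png

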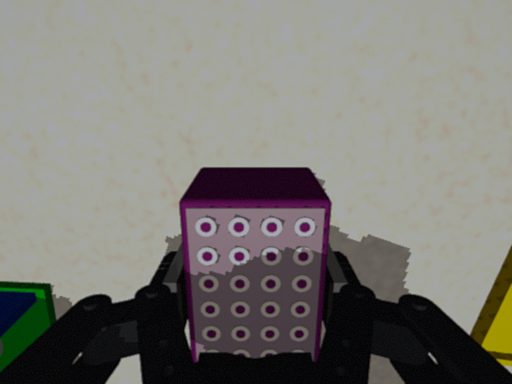

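Emit:
{"fn": "drive_tool", "kwargs": {
  "increments": [
    [-1, [0, 0, -0.07], 0],
    [-1, [0, 0, -0.13], 0],
    [-1, [0, 0, -0.15], 0],
    [-1, [0, 0, -0.13], 0],
    [-1, [0.0584, 0.0531, 0], 0],
    [-1, [0.1169, 0.1062, 0], 0],
    [-1, [0.1169, 0.1062, 0], 0],
    [-1, [0.1169, 0.1062, 0], 0],
    [-1, [0.1169, 0.1062, 0], 0],
    [-1, [0.1169, 0.1062, 0], 0],
    [-1, [0.1169, 0.1062, 0], 0],
    [-1, [0.1169, 0.1062, 0], 0],
    [-1, [0.1169, 0.1062, 0], 0],
    [-1, [0.1169, 0.1062, 0], 0],
    [-1, [0.0584, 0.0531, 0], 0],
    [-1, [0, 0, 0], 0.076],
    [-1, [0, 0, 0], 0.076],
    [-1, [0, 0, 0], 0],
    [-1, [0, 0, 0], 0]
  ]
}}

```text
clock: 17.05
position: [455.7, -144.2, 168.5]
ee_rot: [0.725, -0.689, -0.0, 0.0]
contact_force: [0.3, 1.1, -1.1]
gripper_width: 55.5
```

```bash
python3 - <<'E'
import bench
from h import *
s=bench.read_state();go(s,456.5,-144,30.4,2.8)
c,im,h=wcap(bench,"wrist",7)
zt=50+s["position"][2]-25.9
R=Ro.from_quat(s["ee_rot"]).as_matrix()
for uv in((183,207),(255,207),(329,207)):
    e=ray(c,uv,zt);print("edge in tool",(R.T@(np.append(e,zt)-s["position"])).round(1))
E
```

```text
pos [ 455.7 -144.2  168.5] head_y -177.1 shift units [-3.000e-04 -3.100e-03  4.602e-01] rows>= 3 F [ 0.3  1.1 -1.1] w 55.5 t 17.05
turn units 0.0009 deg 0.1
edge in tool [ 38.6 -26.5 -24.1]
edge in tool [ 38.6  -0.4 -24.1]
edge in tool [ 38.6  26.4 -24.1]
```

View pics/wrist7.png

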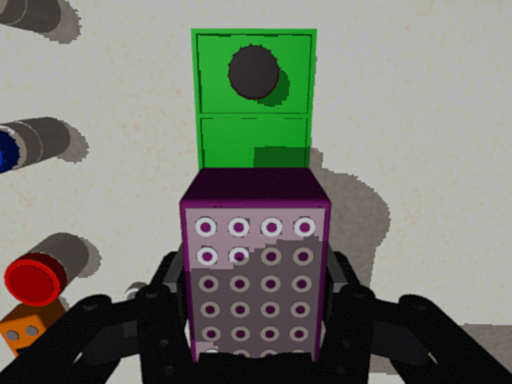

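Emit:
{"fn": "drive_tool", "kwargs": {
  "increments": [
    [-1, [0.004, -0.003, 0.1], 0.0009],
    [-1, [0, 0, 0.14], 0],
    [-1, [0, 0, 0.12], 0],
    [-1, [0, 0, 0.06], 0],
    [-1, [0, 0, 0.03], 0],
    [-1, [0, 0, 0.01], 0],
    [-1, [0, 0, 0.002], 0],
    [-1, [0, 0, 0], 0],
    [-1, [0, 0, 0], 0]
  ]
}}

```text
clock: 18.23
position: [457.3, -145.4, 30.8]
ee_rot: [0.723, -0.69, 0.0, -0.0]
contact_force: [0.3, -0.4, -1.0]
gripper_width: 55.4
```

Emit:
{"fn": "drive_tool", "kwargs": {
  "increments": [
    [-1, [0, 0, 0.004], 0],
    [-1, [0, 0, 0], 0],
    [0.4, [0, 0, 0], 0],
    [0.5, [0, 0, 0], 0],
    [0.6, [0, 0, 0], 0],
    [0.7, [0, 0, 0], 0],
    [0.7, [0, 0, 0], 0],
    [0.7, [0, 0, -0.05], 0],
    [0.8, [0, 0, -0.12], 0],
    [1, [0, 0, -0.15], 0],
    [1, [0, 0, -0.15], 0],
    [1, [0, 0, -0.13], 0],
    [1, [0, 0, 0], 0]
  ]
}}

```text
clock: 19.85
position: [458.8, -145.5, 212.4]
ee_rot: [0.724, -0.69, 0.003, -0.003]
contact_force: [0.8, 0.3, -0.0]
gripper_width: 85.5
```

```bash
python3 - <<'E'
import bench
from h import *
s=bench.read_state();go(s,*T["blue"],190,10.65)
c,im,h=wcap(bench,"wrist",8)
E
```

```text
pos [ 458.8 -145.5  212.4] head_y -177.3 shift units [ 0.1031 -0.6252  0.0799] rows>= 4 F [ 0.8  0.3 -0. ] w 85.5 t 19.85
turn units -0.0693 deg -7.9
```

View pics/wrist8.png

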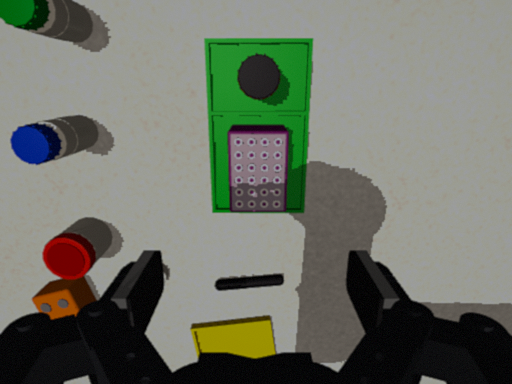

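The tip box stands straight in the large bay (top face around (258,170)). Now the blue-capped bottle.

Emit:
{"fn": "drive_tool", "kwargs": {
  "increments": [
    [1, [0.0125, -0.075, 0.01], 0],
    [1, [0.025, -0.15, 0.02], 0],
    [1, [0.025, -0.15, 0.02], 0],
    [1, [0.025, -0.15, 0.02], 0],
    [1, [0.0125, -0.08, 0.01], 0],
    [1, [0.003, -0.02, 0], -0.0693],
    [1, [0, 0, 0], 0],
    [1, [0, 0, 0], 0]
  ]
}}

```text
clock: 20.9
position: [644.9, -167.4, 184.0]
ee_rot: [0.769, -0.639, -0.001, 0.001]
contact_force: [-0.1, 0.5, 1.0]
gripper_width: 85.1
```

```bash
python3 - <<'E'
import bench
from h import *
s=bench.read_state();go(s,*T["blue"],34,10.65)
c,im,h=wcap(bench,"wrist",9)
p=pix(c,[*T["blue"],84]);m=(h[...,0]>110)&(h[...,0]<128)&(h[...,1]>120)&(h[...,2]>60)
b,ce,a=blob(m,p);print(p,ce,a,rect(c,b,84))
E
```

```text
pos [ 644.9 -167.4  184. ] head_y -169.49 shift units [ 0.0027 -0.0104  0.5   ] rows>= 3 F [-0.1  0.5  1. ] w 85.1 t 20.9
turn units -0.0013 deg -0.1
[251.36213616 193.97598262] [251.65938206 189.72268274] 1327 ((647.9669799804688, -170.8685760498047), (32.67390060424805, 31.96544075012207), 84.07847595214844)
```

View pics/wrist9.png

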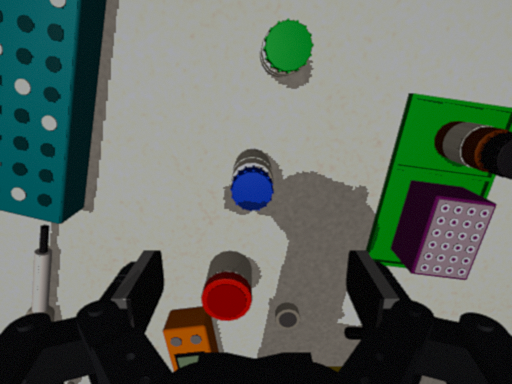

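Emit:
{"fn": "drive_tool", "kwargs": {
  "increments": [
    [1, [0.006, -0.0104, 0.1], 0],
    [1, [0, 0, 0.15], 0],
    [1, [0, 0, 0.13], 0],
    [1, [0, 0, 0.07], 0],
    [1, [0, 0, 0.04], 0],
    [1, [0, 0, 0.01], 0],
    [1, [0, 0, 0], 0],
    [1, [0, 0, 0], 0],
    [-1, [0, 0, 0], 0],
    [-1, [0, 0, 0], 0],
    [-1, [0, 0, 0], 0],
    [-1, [0, 0, 0], 0],
    [-1, [0, 0, 0], 0],
    [-1, [0, 0, 0], 0],
    [-1, [0, 0, 0], 0],
    [-1, [0, 0, 0], 0]
  ]
}}

```text
clock: 22.95
position: [649.4, -168.7, 35.5]
ee_rot: [0.77, -0.639, 0.0, -0.0]
contact_force: [-0.3, -0.4, 5.0]
gripper_width: 35.1
```

```bash
python3 - <<'E'
import bench
from h import *
s=bench.read_state();go(s,475.1,102.8,180,10.65)
E
```

```text
pos [ 649.4 -168.7   35.5] head_y -169.37 shift units [-0.9966  0.4037 -0.4824] rows>= 6 F [-0.3 -0.4  5. ] w 35.1 t 22.95
turn units -0.0002 deg -0.0
```

Emit:
{"fn": "drive_tool", "kwargs": {
  "increments": [
    [-1, [0, 0, -0.07], 0],
    [-1, [0, 0, -0.13], 0],
    [-1, [0, 0, -0.15], 0],
    [-1, [0, 0, -0.13], 0],
    [-1, [-0.0623, 0.0252, 0], 0],
    [-1, [-0.1246, 0.0505, 0], 0],
    [-1, [-0.1246, 0.0505, 0], 0],
    [-1, [-0.1246, 0.0505, 0], 0],
    [-1, [-0.1246, 0.0505, 0], 0],
    [-1, [-0.1246, 0.0505, 0], 0],
    [-1, [-0.1246, 0.0505, 0], 0],
    [-1, [-0.1246, 0.0505, 0], 0],
    [-1, [-0.0623, 0.0252, 0], 0],
    [-1, [0, 0, 0], 0],
    [-1, [0, 0, 0], 0]
  ]
}}

```text
clock: 24.82
position: [474.8, 102.5, 178.6]
ee_rot: [0.769, -0.639, -0.0, 0.0]
contact_force: [0.3, -0.5, -1.3]
gripper_width: 34.5
```

```bash
python3 - <<'E'
import bench
from h import *
s=bench.read_state();go(s,475.1,102.8,39.9,10.65)
c,im,h=wcap(bench,"wrist",10)
E
```

```text
pos [474.8 102.5 178.6] head_y -169.39 shift units [-0.0008 -0.0017  0.4622] rows>= 3 F [ 0.3 -0.5 -1.3] w 34.5 t 24.825
turn units -0.0004 deg -0.0
```

View pics/wrist10.png

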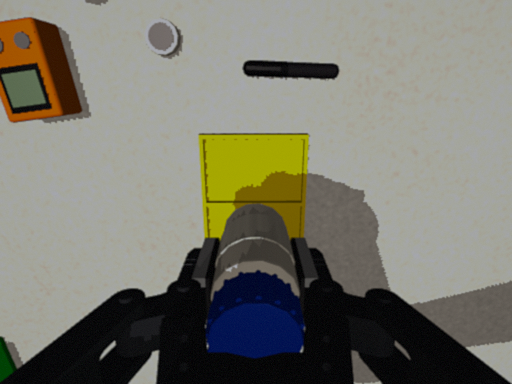

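The blue-capped bottle is held upright (cap at (255,312)) over the yellow end bay. Lower it.

Emit:
{"fn": "drive_tool", "kwargs": {
  "increments": [
    [-1, [0, -0.001, 0.1], 0],
    [-1, [0, 0, 0.14], 0],
    [-1, [0, 0, 0.12], 0],
    [-1, [0, 0, 0.06], 0],
    [-1, [0, 0, 0.03], 0],
    [-1, [0, 0, 0.01], 0],
    [-1, [0, 0, 0.005], 0],
    [-1, [0, 0, 0], 0],
    [-1, [0, 0, 0], 0]
  ]
}}

```text
clock: 26.0
position: [475.5, 103.1, 40.1]
ee_rot: [0.77, -0.639, 0.0, -0.001]
contact_force: [-0.1, -0.7, -0.6]
gripper_width: 34.5
```

Emit:
{"fn": "drive_tool", "kwargs": {
  "increments": [
    [-1, [0, 0, 0.003], 0],
    [-1, [0, 0, 0], 0],
    [-0.05, [0, 0, 0], 0],
    [0, [0, 0, 0], 0],
    [0.2, [0, 0, 0], 0],
    [0.4, [0, 0, 0], 0],
    [0.4, [0, 0, 0], 0],
    [0.5, [0, 0, -0.05], 0],
    [0.5, [0, 0, -0.12], 0],
    [0.6, [0, 0, -0.15], 0],
    [0.8, [0, 0, -0.15], 0],
    [1, [0, 0, -0.05], 0],
    [1, [0, 0, 0], 0]
  ]
}}

```text
clock: 27.62
position: [475.6, 103.2, 195.9]
ee_rot: [0.77, -0.639, 0.001, -0.002]
contact_force: [-0.8, 0.0, -0.5]
gripper_width: 85.4
```

```bash
python3 - <<'E'
import bench
from h import *
s=bench.read_state();go(s,*T["pot"],190,10.65)
c,im,h=wcap(bench,"wrist",11)
E
```

```text
pos [475.6 103.2 195.9] head_y -169.38 shift units [ 0.5927 -0.4815  0.0203] rows>= 4 F [-0.8  0.  -0.5] w 85.4 t 27.625
turn units -0.0002 deg -0.0
```

View pics/wrist11.png

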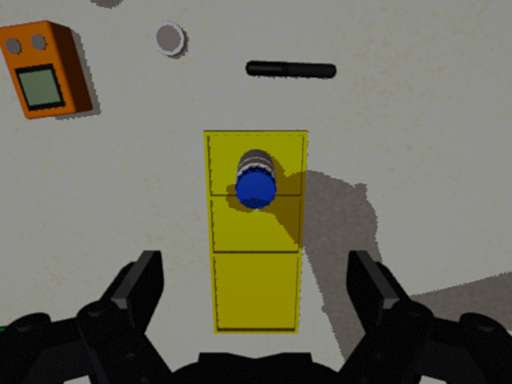

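Emit:
{"fn": "drive_tool", "kwargs": {
  "increments": [
    [1, [0.0593, -0.0482, 0], 0],
    [1, [0.1185, -0.0963, 0], 0],
    [1, [0.1185, -0.0963, 0], 0],
    [1, [0.1185, -0.0963, 0], 0],
    [1, [0.1185, -0.0963, 0], 0],
    [1, [0.0593, -0.0482, 0.02], 0],
    [1, [0, 0, 0], 0],
    [1, [0, 0, 0], 0]
  ]
}}

```text
clock: 28.68
position: [649.0, -44.9, 187.2]
ee_rot: [0.77, -0.639, -0.001, 0.001]
contact_force: [0.9, 0.3, 0.3]
gripper_width: 85.6
```

```bash
python3 - <<'E'
import bench
from h import *
s=bench.read_state();go(s,*T["pot"],26,10.65)
c,im,h=wcap(bench,"wrist",12)
p=pix(c,[*T["pot"],56]);m=((h[...,0]<6)|(h[...,0]>174))&(h[...,1]>150)&(h[...,2]>70)
b,ce,a=blob(m,p);print(p,ce,a,rect(c,b,56))
E
```

```text
pos [649.  -44.9 187.2] head_y -169.37 shift units [ 0.0008 -0.006   0.5373] rows>= 3 F [0.9 0.3 0.3] w 85.6 t 28.675
turn units -0.0002 deg -0.0
[253.22850195 182.73348739] [253.0282392  179.41445183] 2408 ((650.9413452148438, -47.09789276123047), (48.225830078125, 47.51826477050781), 10.611055374145508)
```

View pics/wrist12.png

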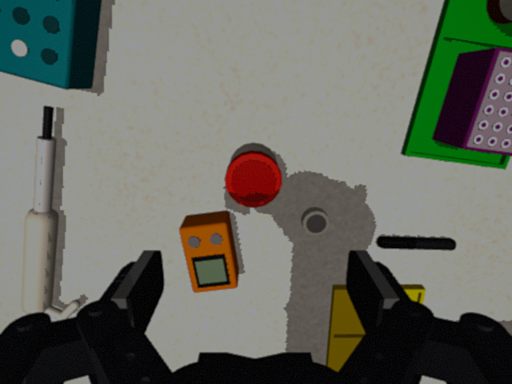

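Emit:
{"fn": "drive_tool", "kwargs": {
  "increments": [
    [1, [0.004, -0.006, 0.1], 0],
    [1, [0, 0, 0.15], 0],
    [1, [0, 0, 0.15], 0],
    [1, [0, 0, 0.08], 0],
    [1, [0, 0, 0.04], 0],
    [1, [0, 0, 0.015], 0],
    [1, [0, 0, 0], 0],
    [1, [0, 0, 0], 0],
    [-1, [0, 0, 0], 0],
    [-1, [0, 0, 0], 0],
    [-1, [0, 0, 0], 0],
    [-1, [0, 0, 0], 0],
    [-1, [0, 0, 0], 0],
    [-1, [0, 0, 0], 0],
    [-1, [0, 0, 0], 0]
  ]
}}

```text
clock: 30.6
position: [652.4, -46.0, 28.9]
ee_rot: [0.77, -0.639, 0.0, -0.0]
contact_force: [-0.5, 0.1, 5.4]
gripper_width: 48.8
```

```bash
python3 - <<'E'
import bench
from h import *
s=bench.read_state();go(s,462.5,169.6,180,10.65)
E
```

```text
pos [652.4 -46.   28.9] head_y -169.36 shift units [-0.8231  0.4889 -0.5046] rows>= 6 F [-0.5  0.1  5.4] w 48.8 t 30.6
turn units -0.0001 deg -0.0
```

Emit:
{"fn": "drive_tool", "kwargs": {
  "increments": [
    [-1, [0, 0, -0.07], 0],
    [-1, [0, 0, -0.13], 0],
    [-1, [0, 0, -0.17], 0],
    [-1, [0, 0, -0.13], 0],
    [-1, [-0.0588, 0.0349, 0], 0],
    [-1, [-0.1176, 0.0698, 0], 0],
    [-1, [-0.1176, 0.0698, 0], 0],
    [-1, [-0.1176, 0.0698, 0], 0],
    [-1, [-0.1176, 0.0698, 0], 0],
    [-1, [-0.1176, 0.0698, 0], 0],
    [-1, [-0.1176, 0.0698, 0], 0],
    [-1, [-0.0588, 0.0349, 0], 0],
    [-1, [0, 0, 0], 0],
    [-1, [0, 0, 0], 0],
    [-1, [0, 0, 0], 0]
  ]
}}

```text
clock: 32.48
position: [462.7, 169.1, 177.8]
ee_rot: [0.769, -0.639, -0.0, 0.0]
contact_force: [-0.1, 0.9, -1.5]
gripper_width: 48.4
```

```bash
python3 - <<'E'
import bench
from h import *
s=bench.read_state();go(s,462.5,169.6,33.3,10.65)
c,im,h=wcap(bench,"wrist",13)
E
```

```text
pos [462.7 169.1 177.8] head_y -169.45 shift units [-0.0019  0.      0.4818] rows>= 3 F [-0.1  0.9 -1.5] w 48.4 t 32.475
turn units -0.0009 deg -0.1
```

View pics/wrist13.png

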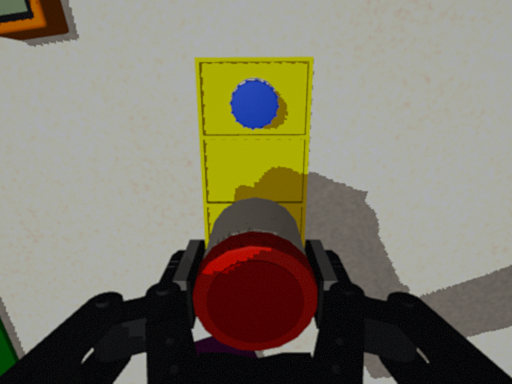

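The pot is held (lid at (256,290)), the bottle ahead at (255,103). Lower it.

Emit:
{"fn": "drive_tool", "kwargs": {
  "increments": [
    [-1, [-0.0019, 0, 0.1], 0],
    [-1, [0, 0, 0.14], 0],
    [-1, [0, 0, 0.12], 0],
    [-1, [0, 0, 0.07], 0],
    [-1, [0, 0, 0.03], 0],
    [-1, [0, 0, 0.015], 0],
    [-1, [0, 0, 0.008], 0],
    [-1, [0, 0, 0], 0],
    [-1, [0, 0, 0], 0]
  ]
}}

```text
clock: 33.65
position: [462.5, 170.5, 33.8]
ee_rot: [0.77, -0.639, 0.0, -0.001]
contact_force: [-0.6, 0.4, -1.6]
gripper_width: 48.6
```

Emit:
{"fn": "drive_tool", "kwargs": {
  "increments": [
    [-1, [0.002, 0, 0.004], 0],
    [-1, [0, 0, 0], 0],
    [0.25, [0, 0, 0], 0],
    [0.35, [0, 0, 0], 0],
    [0.5, [0, 0, 0], 0],
    [0.6, [0, 0, 0], 0],
    [0.6, [0, 0, 0], 0],
    [0.6, [0, 0, -0.05], 0],
    [0.7, [0, 0, -0.12], 0],
    [0.8, [0, 0, -0.15], 0],
    [1, [0, 0, -0.15], 0],
    [1, [0, 0, -0.05], 0],
    [1, [0, 0, 0], 0]
  ]
}}

```text
clock: 35.28
position: [462.8, 170.0, 189.3]
ee_rot: [0.769, -0.639, 0.0, -0.002]
contact_force: [-0.5, -0.0, -0.7]
gripper_width: 85.2
```

```bash
python3 - <<'E'
import bench
from h import *
s=bench.read_state();go(s,*T["log"],190,17.8)
c,im,h=wcap(bench,"wrist",14)
E
```

```text
pos [462.8 170.  189.3] head_y -169.38 shift units [ 0.5271 -0.6331 -0.0015] rows>= 5 F [-0.5 -0.  -0.7] w 85.2 t 35.275
turn units -0.0627 deg -7.2
```

View pics/wrist14.png

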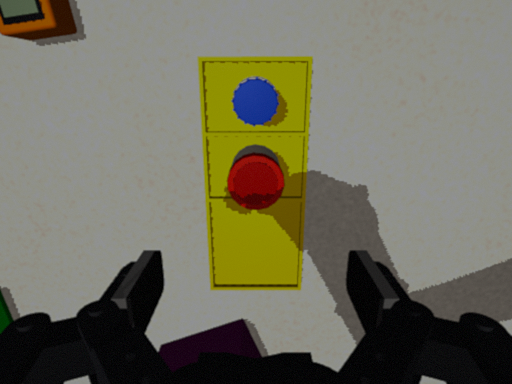

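The pot stands in the middle bay (lid at (256,181)). Now the logger.

Emit:
{"fn": "drive_tool", "kwargs": {
  "increments": [
    [1, [0.0527, -0.0633, 0], 0],
    [1, [0.1054, -0.1266, 0], 0],
    [1, [0.1054, -0.1266, 0], 0],
    [1, [0.1054, -0.1266, 0], 0],
    [1, [0.1054, -0.1266, 0], 0],
    [1, [0.0527, -0.0633, 0], 0],
    [1, [0, 0, 0], -0.0627],
    [1, [0, 0, 0], 0],
    [1, [0, 0, 0], 0]
  ]
}}

```text
clock: 36.45
position: [677.6, 49.4, 186.9]
ee_rot: [0.808, -0.59, -0.001, 0.001]
contact_force: [-0.4, 1.2, -0.6]
gripper_width: 85.7
```

```bash
python3 - <<'E'
import bench
from h import *
s=bench.read_state();go(s,*T["log"],20,17.8)
c,im,h=wcap(bench,"wrist",15)
p=pix(c,[*T["log"],36]);m=(h[...,0]>7)&(h[...,0]<20)&(h[...,1]>130)&(h[...,2]>70)
b,ce,a=blob(m,p);print(p,ce,a,rect(c,b,36))
E
```

```text
pos [677.6  49.4 186.9] head_y -162.27 shift units [ 5.000e-04 -4.500e-03  5.565e-01] rows>= 3 F [-0.4  1.2 -0.6] w 85.7 t 36.45
turn units -0.0007 deg -0.1
[253.66958884 176.6470517 ] [253.86724927 165.53433208] 2403 ((679.01171875, 47.6304817199707), (46.91363525390625, 74.47652435302734), 18.038501739501953)
```

View pics/wrist15.png

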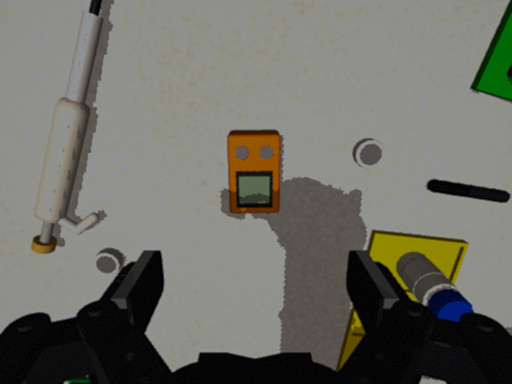

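The logger is centred and aligned at (254,172). Descend and grip.

Emit:
{"fn": "drive_tool", "kwargs": {
  "increments": [
    [1, [0.003, -0.0045, 0.1], 0],
    [1, [0, 0, 0.15], 0],
    [1, [0, 0, 0.15], 0],
    [1, [0, 0, 0.09], 0],
    [1, [0, 0, 0.045], 0],
    [1, [0, 0, 0.02], 0],
    [1, [0, 0, 0], 0],
    [1, [0, 0, 0], 0],
    [-1, [0, 0, 0], 0],
    [-1, [0, 0, 0], 0],
    [-1, [0, 0, 0], 0],
    [-1, [0, 0, 0], 0],
    [-1, [0, 0, 0], 0],
    [-1, [0, 0, 0], 0],
    [-1, [0, 0, 0], 0]
  ]
}}

```text
clock: 38.38
position: [680.2, 49.0, 22.4]
ee_rot: [0.808, -0.589, 0.0, -0.0]
contact_force: [-0.3, 1.2, 5.6]
gripper_width: 47.2
```

```bash
python3 - <<'E'
import bench
from h import *
s=bench.read_state();go(s,446.2,256.1,170,10.65)
E
```

```text
pos [680.2  49.   22.4] head_y -162.18 shift units [-0.8958  0.5308 -0.4931] rows>= 6 F [-0.3  1.2  5.6] w 47.2 t 38.375
turn units 0.0626 deg 7.2
```

Emit:
{"fn": "drive_tool", "kwargs": {
  "increments": [
    [-1, [0, 0, -0.07], 0],
    [-1, [0, 0, -0.13], 0],
    [-1, [0, 0, -0.16], 0],
    [-1, [0, 0, -0.13], 0],
    [-1, [-0.056, 0.0332, 0], 0],
    [-1, [-0.112, 0.0664, 0], 0],
    [-1, [-0.112, 0.0664, 0], 0],
    [-1, [-0.112, 0.0664, 0], 0],
    [-1, [-0.112, 0.0664, 0], 0],
    [-1, [-0.112, 0.0664, 0], 0],
    [-1, [-0.112, 0.0664, 0], 0],
    [-1, [-0.112, 0.0664, 0], 0],
    [-1, [-0.056, 0.0332, 0], 0],
    [-1, [0, 0, 0], 0.0626],
    [-1, [0, 0, 0], 0],
    [-1, [0, 0, 0], 0]
  ]
}}

```text
clock: 40.38
position: [445.6, 255.6, 168.0]
ee_rot: [0.77, -0.638, -0.0, 0.001]
contact_force: [0.1, -0.5, -2.1]
gripper_width: 46.9
```

```bash
python3 - <<'E'
import bench
from h import *
s=bench.read_state();go(s,446.2,256.1,26.9,10.65)
c,im,h=wcap(bench,"wrist",16)
zt=36+s["position"][2]-22.4
R=Ro.from_quat(s["ee_rot"]).as_matrix()
np.save("R.npy",np.r_[R.ravel(),s["position"],zt])
for k in ("R","t","fovy","cx","cy"): pass
for r in(190,195,200,205,210,215,220): print(r,(R.T@(np.append(ray(c,(255,r),zt),zt)-s["position"])).round(1))
E
```

```text
pos [445.6 255.6 168. ] head_y -169.3 shift units [-0.0014 -0.0026  0.4703] rows>= 3 F [ 0.1 -0.5 -2.1] w 46.9 t 40.375
turn units 0.0004 deg 0.0
190 [ 41.7  -0.4 -13.6]
195 [ 39.6  -0.4 -13.6]
200 [ 37.5  -0.4 -13.6]
205 [ 35.4  -0.4 -13.6]
210 [ 33.3  -0.4 -13.6]
215 [ 31.1  -0.4 -13.6]
220 [ 28.9  -0.4 -13.6]
```

View pics/wrist16.png

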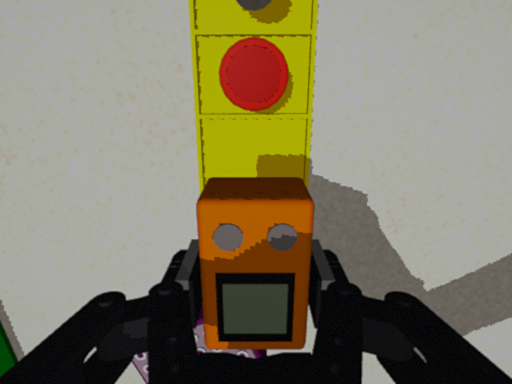

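The logger's front edge (row ~199) lies 38 mm ahead of the TCP, so it is gripped centred. Lower it.

Emit:
{"fn": "drive_tool", "kwargs": {
  "increments": [
    [-1, [-0.001, -0.0015, 0.1], 0],
    [-1, [0, 0, 0.14], 0],
    [-1, [0, 0, 0.12], 0],
    [-1, [0, 0, 0.06], 0],
    [-1, [0, 0, 0.03], 0],
    [-1, [0, 0, 0.015], 0],
    [-1, [0, 0, 0.005], 0],
    [-1, [0, 0, 0], 0],
    [-1, [0, 0, 0], 0]
  ]
}}

```text
clock: 41.55
position: [446.4, 256.7, 28.1]
ee_rot: [0.77, -0.638, 0.0, -0.001]
contact_force: [-0.3, -0.1, -2.0]
gripper_width: 46.6
```

Emit:
{"fn": "drive_tool", "kwargs": {
  "increments": [
    [-1, [0.001, 0, 0.005], 0],
    [-1, [0, 0, 0], 0],
    [-1, [0, 0, 0.002], 0],
    [-1, [0, 0, 0], 0]
  ]
}}

```text
clock: 42.05
position: [446.4, 256.3, 26.3]
ee_rot: [0.77, -0.638, 0.0, -0.0]
contact_force: [-1.6, -0.4, 5.5]
gripper_width: 46.7
```

Seated (5 N upward). Release and retreat.

Emit:
{"fn": "drive_tool", "kwargs": {
  "increments": [
    [0.2, [0, 0, 0], 0],
    [0.3, [0, 0, 0], 0],
    [0.4, [0, 0, 0], 0],
    [0.5, [0, 0, 0], 0],
    [0.5, [0, 0, 0], 0],
    [0.5, [0, 0, -0.04], 0],
    [0.6, [0, 0, -0.1], 0],
    [1, [0, 0, -0.15], 0],
    [1, [0, 0, -0.15], 0],
    [1, [0, 0, -0.15], 0],
    [1, [0, 0, 0], 0]
  ]
}}

```text
clock: 43.42
position: [447.9, 257.6, 207.5]
ee_rot: [0.77, -0.638, 0.001, -0.005]
contact_force: [-0.9, 0.5, -0.4]
gripper_width: 85.3
```

```bash
python3 - <<'E'
import bench
from h import *
s=bench.read_state();go(s,560,10,260,10.65)
c,im,h=wcap(bench,"wrist",17)
E
```

```text
pos [447.9 257.6 207.5] head_y -169.33 shift units [ 0.8792 -0.2159 -0.1778] rows>= 5 F [-0.9  0.5 -0.4] w 85.3 t 43.425
turn units 0.0001 deg 0.0
```

View pics/wrist17.png

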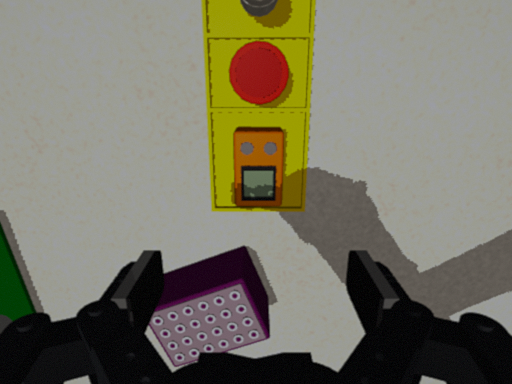

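Emit:
{"fn": "drive_tool", "kwargs": {
  "increments": [
    [1, [0.0628, -0.0154, -0.02], 0],
    [1, [0.1256, -0.0308, -0.02], 0],
    [1, [0.1256, -0.0308, -0.02], 0],
    [1, [0.1256, -0.0308, -0.02], 0],
    [1, [0.1256, -0.0308, -0.02], 0],
    [1, [0.1256, -0.0308, -0.02], 0],
    [1, [0.1256, -0.0308, -0.02], 0],
    [1, [0.0628, -0.0154, -0.02], 0],
    [1, [0, 0, 0], 0],
    [1, [0, 0, 0], 0],
    [1, [0, 0, 0], 0]
  ]
}}

```text
clock: 44.85
position: [558.0, 9.6, 250.2]
ee_rot: [0.77, -0.638, -0.0, 0.0]
contact_force: [-0.8, -0.2, 1.2]
gripper_width: 85.2
```

```bash
python3 - <<'E'
import bench
from h import *
for n in("top","scene"):
    im=bench.get_image(n)[:,:,::-1].copy();cv2.imwrite(f"pics/{n}18.png",im)
t=cv2.imread("pics/top18.png")
cv2.imwrite("pics/t18.png",np.vstack([cv2.resize(t[195:265,160:265],None,fx=5,fy=5),]))
cv2.imwrite("pics/t18b.png",cv2.resize(t[195:265,300:390],None,fx=5,fy=5))
s=cv2.imread("pics/scene18.png");cv2.imwrite("pics/s18.png",cv2.resize(s[90:290,140:400],None,fx=3,fy=3))
E
```

```text
(no output)
```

View pics/top18.png

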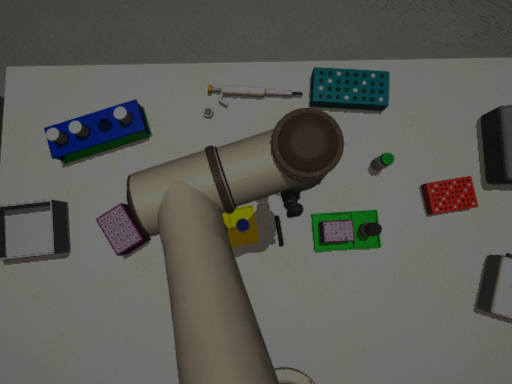

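View pics/t18.png

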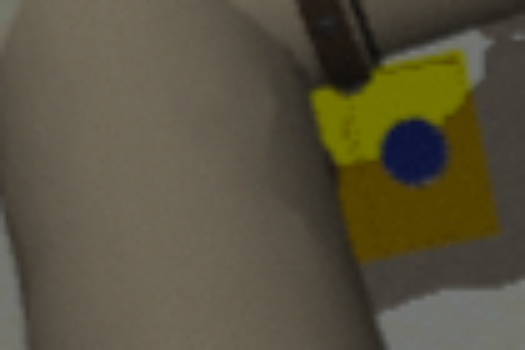

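View pics/s18.png

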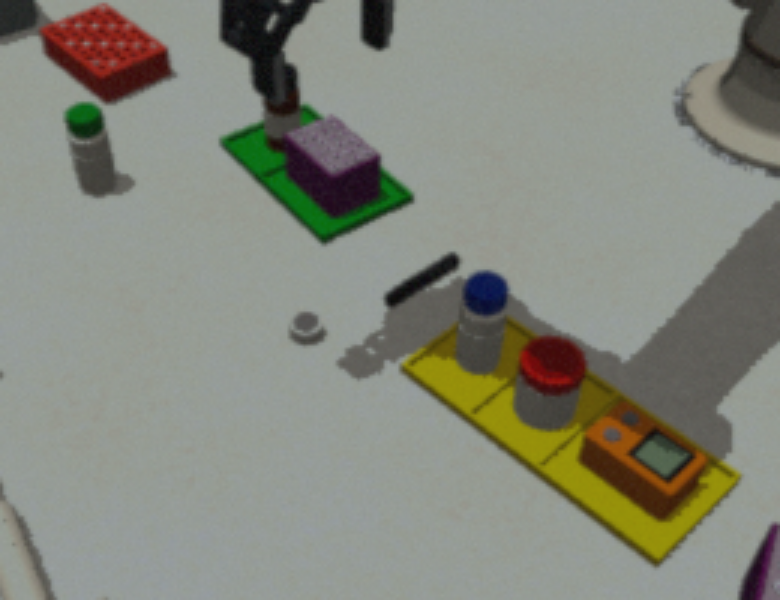

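Emit:
{"fn": "drive_tool", "kwargs": {
  "increments": [
    [1, [0.06, 0.05, 0], 0],
    [1, [0.12, 0.095, 0], 0],
    [1, [0.12, 0.095, 0], 0],
    [1, [0.12, 0.095, 0], 0],
    [1, [0.12, 0.095, 0], 0],
    [1, [0.12, 0.095, 0], 0],
    [1, [0.12, 0.095, 0], 0],
    [1, [0.12, 0.095, 0], 0],
    [1, [0.12, 0.095, 0], 0],
    [1, [0.12, 0.095, 0], 0],
    [1, [0.12, 0.095, 0], 0],
    [1, [0.12, 0.095, 0], 0],
    [1, [0.06, 0.05, 0], 0],
    [1, [0, 0, 0], 0],
    [1, [0, 0, 0], 0]
  ]
}}

```text
clock: 46.82
position: [300.2, -478.6, 250.5]
ee_rot: [0.77, -0.639, -0.0, -0.0]
contact_force: [-0.0, 0.5, -0.6]
gripper_width: 85.5
```

```bash
python3 - <<'E'
import bench
from h import *
G=((458.2,-178.),2.8);Y=((458.8,189.3),10.65)
def loc(p,t):
    a=np.radians(t[1]);d=np.array(p)-t[0];return np.round([d@[np.cos(a),np.sin(a)],d@[-np.sin(a),np.cos(a)]],1)
for n in("top","scene"):
    im=bench.get_image(n)[:,:,::-1].copy();cv2.imwrite(f"pics/{n}19.png",im)
    c=bench.calibration(n);H,S,V=[x.astype(int) for x in cv2.split(cv2.cvtColor(im,cv2.COLOR_BGR2HSV))]
    for nm,m,z,t,l,gz in [("red",((H<6)|(H>174))&(S>150)&(V>70),60,Y,-20,0),("blue",(H>110)&(H<128)&(S>120)&(V>50),88,Y,-88,0),("org",(H>7)&(H<20)&(S>130)&(V>70),40,Y,68,0),("tip",(H>135)&(H<170)&(S>25)&(V>60),54,G,34,0),("amb",V<32,88,G,-54,0)]:
        a=np.radians(t[1]);X=np.array(t[0])+l*np.array([-np.sin(a),np.cos(a)])
        b,ce,ar=blob(m,pix(c,[*X,z]));r=rect(c,b,z);print(n,nm,"target",l,"rect local",loc(r[0],t),"cen",loc(ray(c,ce,z),t),np.round(r[1],0),round(r[2],1))
    m=(H>50)&(H<75)&(S>120)&(V>60);b,ce,_=blob(m,pix(c,[641.8,-275,84]));print(n,"greencap",ray(c,ce,84).round(1))
t=cv2.imread("pics/top19.png");cv2.imwrite("pics/t19.png",cv2.resize(t[190:270,150:400],None,fx=3.2,fy=3.2))
print(bench.read_state()["clock"])
E
```

```text
top red target -20 rect local [ -0.9 -20.4] cen [ -0.6 -20.2] [47. 44.] 89.3
top blue target -88 rect local [  0.4 -89.3] cen [ -0.1 -88.6] [28. 28.] 89.3
top org target 68 rect local [-0.8 67.4] cen [-1.2 60.8] [47. 74.] 11.0
top tip target 34 rect local [ 0.6 30.9] cen [ 0.7 30.4] [53. 76.] 2.6
top amb target -54 rect local [  0.3 -40. ] cen [ -0.  -41.4] [53. 30.] 89.3
top greencap [ 641.8 -275.1]
scene red target -20 rect local [  1.4 -17.1] cen [  2.5 -16.5] [48. 44.] 50.8
scene blue target -88 rect local [  7.1 -81.8] cen [  6.6 -82.3] [42. 29.] 52.9
scene org target 68 rect local [ 6.9 72.1] cen [ 5.2 69.1] [58. 78.] 11.8
scene tip target 34 rect local [ 0.8 35.8] cen [ 2.8 36.1] [86. 56.] 90.0
scene amb target -54 rect local [  8.7 -38.2] cen [  8.8 -37.4] [45. 22.] 59.3
scene greencap [ 642.3 -270.8]
46.925
```

View pics/t19.png

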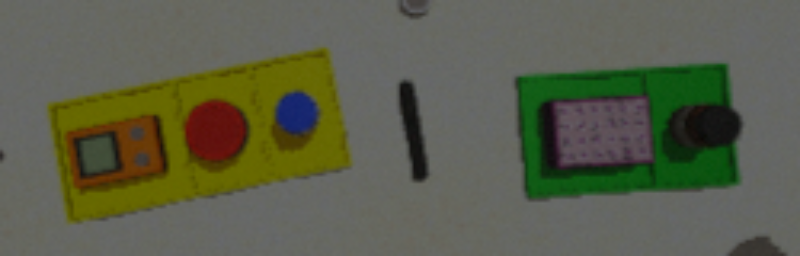

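View pics/scene19.png

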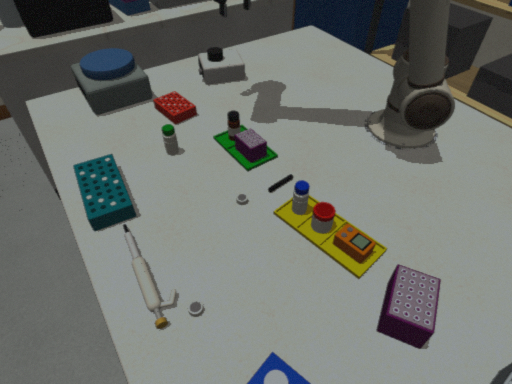

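```bash
python3 - <<'E'
import bench
from h import *
c=bench.calibration("top");print(ray(c,(374,229),88),"target 460.8 -231.9", bench.read_state()["contact_force"])
t=cv2.imread("pics/top19.png");cv2.imwrite("pics/t20.png",cv2.resize(t[205:255,305:390],None,fx=8,fy=8,interpolation=cv2.INTER_CUBIC))
def tl(l):
    a=np.radians(2.8);return (458.2-l[1]*np.sin(a)+l[0]*np.cos(a),-178+l[1]*np.cos(a)+l[0]*np.sin(a))
for l in [(28,74),(28,-6),(-28,-6),(-28,74)]: 
    p=pix(c,[*tl(l),54]);print(l,((p-[305,205]+.5)*8).round())
E
```

```text
[ 460.30530534 -229.24774717] target 460.8 -231.9 [ 0.30518614  1.12026906 -0.57387334]
(28, 74) [130. 134.]
(28, -6) [374. 119.]
(-28, -6) [390. 291.]
(-28, 74) [145. 306.]
```

View pics/t20.png

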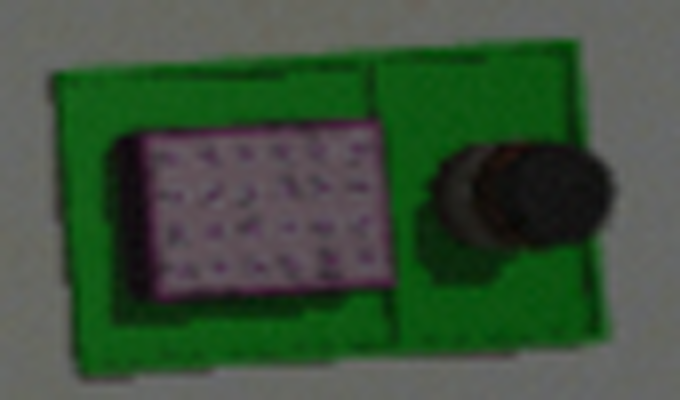

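```bash
python3 -c "
import bench;print(bench.job_done())"
```

```text
the job is handed in; nothing more can be done
None
```

Both kits are made up and the job is handed in at about 47 s of the 128 s allowed. I placed the items in the order asked: amber bottle, small purple tip box, blue-capped bottle, red-lidded pot, orange logger.

- **Placing, final top view:** all five stand upright in their bays. The blue-capped bottle, pot and logger are within about 1.5 mm of the bay centres. The amber bottle and tip box are within about 3 mm. The tip box and logger are within about 0.5° of the tray axis.
- **Left alone:** the green-capped bottle has not moved, and the gripper is clear of everything.
- **Disagreements:** the scene camera's final readings differ from the top view by 2–8 mm for most items. I put that down to its colour masks also taking in the sides of the objects. The tip box came out about 3 mm toward the divider in the top view and about 2 mm the other way in the scene view. The amber bottle's mask merged cap and body in both views, so I judged its position by eye from the cap in an enlarged top view. I left both as they were.

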